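# Pack the painting caddy

### The job

Pack the wooden painting caddy for a trip: lift every ink jar off the rack's upper step, up over the rail, and stand each in a jar cell of its own, any jar in any cell. Pick up the stack of three boards from the drying block all together, tilt its end in under the dark fixed strip of the caddy's well and lower it flat onto the cork floor, then shut the well's lid fully. Leave everything else where it stands, the pots on the lower step included.

Things in the scene. Friction and masses are not known exactly. Their poses are not given: they have to be found in the camera images.
- caddy: Wooden painting caddy, fixed to the desk. Origin: centre of its underside; x points away from the robot (yaw within 0.2 rad), y to the left, z up. Base plate 226 x 196 mm (x, y), 6 mm thick. On its +y side is the well for the boards, on its -y side the row of four jar cells along x, between them an empty 44 mm wide trough down to the base plate; a rim 26 mm high at its two ends
- well_floor (a point): Centre of the well's cork floor, 18 mm above the desk, axes as the caddy's. The well is 94 mm long (x), 67 mm wide (y) inside and 24 mm deep. Its end walls are whole, 6 mm thick. The 5 mm side walls stand only at the corners (20 mm each); the 54 mm gap between them is open for fingers down to the base plate, 12 mm below the cork, with 40 mm free beside it
- lid (a joint): Angle of the well's lid, a dark panel 87 x 77 x 5 mm without a knob. Hinge axis: along the caddy's y, 53 mm toward +x from point well_floor and 24 mm above it. 0 shut (level on the walls, free edge towards the robot), 1.57 upright, limit 2.5 rad; starts open, leaning back from the robot (2.1 to 2.4). The hinge is stiff: the lid stays where left; about 1 N at its edge moves it
- rack: Plywood rack with two steps, fixed, 125 x 356 mm (x, y). Origin: centre of its underside; x points away from the robot (yaw within 0.15 rad). The upper step (70 mm above the desk) is at the back, x from 4 to 57 mm; along its front a 5 mm dark rail stands 22 mm higher, its back and ends 25 mm higher than the step. The lower step before it is 12 mm high and holds white pots
- jar_red: Squat ink jar, red with a black cap: upright cylinder 42 mm in diameter, 46 mm high, 70 to 140 g. Origin: centre of its underside, z along its axis. Three or four of the five jars are present, on the rack's upper step, centres 64 mm or more apart
- jar_blue: The same, blue
- jar_yellow: The same, yellow
- jar_green: The same, green
- block: Dark drying block, fixed to the desk, 70 x 40 x 16 mm (x, y, z), under the stack of boards. Origin: centre of its underside
- board0: Lowest of a stack of three loose wooden boards, each 89 x 64 x 6 mm (x, y, z), 28 g, flat on the drying block, long side along the block's x; the stack overhangs the block's long sides by 12 mm, its underside 16 mm above the desk. Origin: centre of the board's underside
- board1: The middle board of the stack, the same size
- board2: The top board of the stack (a small landscape painted on it), the same size
- pot0: White flat paint pot with a grey lid, 39 mm in diameter, 26 mm high, on the rack's lower step; stays there. Origin: centre of its underside
- pot1: A second such pot, stays there
- water_glass: Water glass, 68 mm in diameter, 85 mm high; leave alone. Origin: centre of its underside
- brush_pot: Terracotta pot with brushes, 76 mm in diameter, about 210 mm high with the brushes; leave alone
- spray: Green spray bottle, 52 mm in diameter, 156 mm high; leave alone
- tape: Roll of paper tape, 68 mm in diameter, 22 mm high; leave alone
- eraser: White eraser, 42 x 22 x 12 mm; leave alone
- strip_edge (a point): Middle of the lower inner edge of the fixed dark strip across the top of the well's near (-x) end. The strip is 5 mm thick and reaches 10 mm over the well, its underside 24 mm above the cork: only 84 mm of the length is open above, so the 89 mm stack goes in tilted, its near end first under the strip, then its far end down
- cells (a point): Middle of the row of four jar cells (the wall between the 2nd and 3rd), at the height of the cells' floor, 6 mm above the desk; axes as the caddy's. The cells' centres lie at x = -81, -27, 27 and 81 mm from it, y = 0. Each is 50 x 50 mm inside, open above, with walls 24 mm high and 4 mm thick
- jar_orange: The same, orange
Not all that is in view belongs to the job. What is shaped like the jar_red but purple is not meant.

How it is judged (in metres and radians):
On the way, in this order (a step that is already met when the one before it is completed fails the run):
1. all three boards are carried clear of the drying block together (height (world z) of each of board0, board1, board2 above 0.045 m), for 0.2 s.
2. all three boards lie flat in the well, under the strip, at rest (x of board0 in the frame of well_floor between -0.006 and 0.006 m and y of board0 in the frame of well_floor between -0.005 and 0.005 m and z of board0 in the frame of well_floor between -0.003 and 0.016 m and angle between the z axis of each of board0, board1, board2 and the z axis of well_floor, either way round below 0.1 rad and x of board1 in the frame of well_floor between -0.006 and 0.006 m and y of board1 in the frame of well_floor between -0.005 and 0.005 m and z of board1 in the frame of well_floor between -0.003 and 0.016 m and x of board2 in the frame of well_floor between -0.006 and 0.006 m and y of board2 in the frame of well_floor between -0.005 and 0.005 m and z of board2 in the frame of well_floor between -0.003 and 0.016 m and linear speed of each of board0, board1, board2 below 0.02 m/s), for 0.2 s.
3. the lid is shut over them (x of board0 in the frame of well_floor between -0.006 and 0.006 m and y of board0 in the frame of well_floor between -0.005 and 0.005 m and z of board0 in the frame of well_floor between -0.003 and 0.016 m and angle between the z axis of each of board0, board1, board2 and the z axis of well_floor, either way round below 0.1 rad and x of board1 in the frame of well_floor between -0.006 and 0.006 m and y of board1 in the frame of well_floor between -0.005 and 0.005 m and z of board1 in the frame of well_floor between -0.003 and 0.016 m and x of board2 in the frame of well_floor between -0.006 and 0.006 m and y of board2 in the frame of well_floor between -0.005 and 0.005 m and z of board2 in the frame of well_floor between -0.003 and 0.016 m and value of joint lid below 0.06 rad), for 0.2 s.
At the end, for the whole second after the job is handed in: All three boards lie flat in the well (each within 6 mm of its centre along x, 5 mm along y, within 0.1 rad of level) under the shut lid (under 0.06 rad), and every jar present stands upright (within 0.15 rad) on the floor of a cell, within 8 mm of the cell's centre along x and y; all at rest (all of step 3 and linear speed of each of board0, board1, board2, jar_red, jar_blue, jar_yellow, jar_green, jar_orange below 0.02 m/s and (x of jar_red in the frame of cells between -0.089 and -0.073 m or x of jar_red in the frame of cells between -0.035 and -0.019 m or x of jar_red in the frame of cells between 0.019 and 0.035 m or x of jar_red in the frame of cells between 0.073 and 0.089 m) and y of jar_red in the frame of cells between -0.008 and 0.008 m and z of jar_red in the frame of cells between -0.004 and 0.006 m and angle between each of jar_red, jar_blue, jar_yellow, jar_green, jar_orange's own z axis and vertical below 0.15 rad and (x of jar_blue in the frame of cells between -0.089 and -0.073 m or x of jar_blue in the frame of cells between -0.035 and -0.019 m or x of jar_blue in the frame of cells between 0.019 and 0.035 m or x of jar_blue in the frame of cells between 0.073 and 0.089 m) and y of jar_blue in the frame of cells between -0.008 and 0.008 m and z of jar_blue in the frame of cells between -0.004 and 0.006 m and (x of jar_yellow in the frame of cells between -0.089 and -0.073 m or x of jar_yellow in the frame of cells between -0.035 and -0.019 m or x of jar_yellow in the frame of cells between 0.019 and 0.035 m or x of jar_yellow in the frame of cells between 0.073 and 0.089 m) and y of jar_yellow in the frame of cells between -0.008 and 0.008 m and z of jar_yellow in the frame of cells between -0.004 and 0.006 m and (x of jar_green in the frame of cells between -0.089 and -0.073 m or x of jar_green in the frame of cells between -0.035 and -0.019 m or x of jar_green in the frame of cells between 0.019 and 0.035 m or x of jar_green in the frame of cells between 0.073 and 0.089 m) and y of jar_green in the frame of cells between -0.008 and 0.008 m and z of jar_green in the frame of cells between -0.004 and 0.006 m and (x of jar_orange in the frame of cells between -0.089 and -0.073 m or x of jar_orange in the frame of cells between -0.035 and -0.019 m or x of jar_orange in the frame of cells between 0.019 and 0.035 m or x of jar_orange in the frame of cells between 0.073 and 0.089 m) and y of jar_orange in the frame of cells between -0.008 and 0.008 m and z of jar_orange in the frame of cells between -0.004 and 0.006 m); the robot touches nothing.
It fails at once if another thing on the desk is moved by more than 30 mm or tipped over (distance of any of water_glass, brush_pot, spray, tape, eraser from where it was at the start of the episode above 0.03 m or angle between any of water_glass, brush_pot, spray, tape, eraser's own z axis and vertical above 0.5 rad).
It fails at once if a white pot is moved by more than 40 mm or tipped over (distance of any of pot0, pot1 from where it was at the start of the episode above 0.04 m or angle between any of pot0, pot1's own z axis and vertical above 0.5 rad).
Of jar_red, jar_blue, jar_yellow, jar_green, jar_orange only 3 to 4 are there at a start; the rules pass over those that are not, and their reading is None.
At some moment in a run one of jar_red, jar_blue, jar_yellow, jar_green, jar_orange may be knocked a few centimetres aside while the robot is not near it.
It also fails if it takes over 208 s, if anything falls off the work surface, if the arm or the gripper's body presses on something with over 40 N, if the wrist force passes 120 N, or if a joint passes its speed limit or range.

### The arm

A 6-joint arm with a two-finger parallel gripper is mounted at the origin on the work surface. World frame = base frame: x ahead of the robot, y to its left, z up, the work surface at z = 0. Lengths are in mm, angles in rad, forces in N, time in s.
With the tool pointing down it reaches from about 275 to 750 mm from the base axis. Payload 10.2 kg.
Tool frame: the origin (TCP) lies between the finger pads; the fingertips stand tips_ahead ahead of it and the grasp point (between the pads) is the TCP (tips_ahead is the distance from the TCP to the fingertips, in mm); z points along the fingers, y is the direction in which the jaws open and shut (so a half turn about z gives the same grasp; the last joint's range is limited). The gripper opens to 85 mm and grips with 20 to 120 N. Pads are 22 mm wide; open, the fingers measure 114 mm over their backs; the gripper's body (76 mm by 85 mm) begins 54 mm behind the grasp point. The pads swing forward as they close: fully open they stand 13 mm farther back than shut.
Start: joints at [1.025, 0.313, 1.498, -0, 1.331, -0.223], TCP at [166.555, 497.886, 250.294] pointing down, gripper open.
Joint ranges: [-2.94, 2.94], [-0.97, 2.17], [0.19, 2.56], [-1.23, 4.37], [0.02, 3.11], [-2.88, 2.88]. Speed limits (rad/s): [2.39, 2.39, 3.01, 3.14, 3.14, 3.14].

### API

Orientations are given as a rotation vector (axis times angle).
In Python, from cell import get_obs, camera, camera_info, sign_off, tips_ahead gives the robot as it stands.
- The arm moves only by the tool move_arm, never from a script. Its argument "deltas" is text: rows parted by semicolons, each of 6 numbers parted by spaces: the shift along the world's x, y, z in m, then the turn, a rotation vector about the world's x, y, z in rad. A call has 1 to 20 rows; each row is the pose to reach, as a shift and turn from the pose commanded when the call began; what a row does not reach only later rows make up. A row lasts 1/8 s, in which the tool goes at most 62.5 mm and 10.7 degrees, less where a joint would pass 70% of its speed; a pose out of reach is approached as far as the arm can. A call with a gripper value outside its range is refused whole. "grip" is the gripper command: -1 is fully open, 1 is shut, values between are in proportion, set as the call begins (left out, the last holds). The fingers move at their own pace and stop on an object; the grip force is fixed at half the most. Time passes only in rows, so rows that repeat a pose let the fingers close. It gives the time, the measured TCP pose, the force and the opening at its end, in the units of the state.
- get_obs(): the state, without advancing time (a new reading comes with each control period).
- camera(name): name is "scene" or "top" or "wrist"; returns the picture (384x512x3 uint8, red, green, blue); there is no depth.
- camera_info(name): a dict with "vertical_fov" (degrees; the focal length in pixels is half the picture's height over the tangent of half this angle, whatever the lens; pixels are square), "cx", "cy" (the principal point, pixels), "dist_coeffs" ([k1, k2, p1, p2, k3] as OpenCV has them; the pictures are not rectified), "extrinsics" (4x4, takes a point from camera to world coordinates). Camera axes: x right, y down, z forward; pixel columns grow to the right and rows downward; lengths in mm; the calibration is good to about 2 mm. A picture is of the moment at which its call begins: read the wrist's pose just before it. camera_info takes no time and is no camera call; for the wrist camera it gives the pose at the moment of the call.
- sign_off(): hands the job in, once; it reports no verdict.
The state is a dict: "t": time; "joints": joint angles; "dq": joint speeds; "effort": joint torques, N m; "eef_pos": TCP position; "tool_rot": TCP orientation; "contact_force": force on the tool from outside, world axes, zero at the start; "torque": the same for the moment, N m; "grip_width": finger opening in mm.
Only numpy, scipy, OpenCV 4.12 (cv2) and the standard library are available. Lean on these libraries where they do the work, as an engineer would, in place of code of your own. Each camera call takes 0.05 s, during which the arm holds its last target. There are 200 camera calls.

## Working session

There is one attempt and no reset: what is moved stays moved. The work goes in short steps, Python scripts to look and compute and a tool call to move; the robot and the scene stay as the last step left them, time stands still between calls to the robot, and variables do not carry over. Pictures are saved under pics/ and viewed, about 12 in all and at most 16, crops included, and the job is handed in when it is done.

Besides the shell and the picture viewer there is one more tool, called in YAML: its name, and indented under it one key for each argument. move_arm: Moves the arm, as the interface text tells. Its arguments: {"type":"object","properties":{"deltas":{"type":"string"},"grip":{"type":"number"}},"required":["deltas"]}

```bash
mkdir -p pics; ls; cat > h.py <<'E'
import numpy as np, cv2
from cell import get_obs, camera, camera_info, sign_off, tips_ahead
def K(ci):
    f=192/np.tan(np.radians(ci['vertical_fov'])/2)
    return np.array([[f,0,ci['cx']],[0,f,ci['cy']],[0,0,1.]])
def snap(name,fn,scale=1):
    ci=camera_info(name); im=camera(name)
    np.save('pics/'+fn+'.npy',im); np.save('pics/'+fn+'_ci.npy',ci,allow_pickle=True)
    cv2.imwrite('pics/'+fn+'.png',cv2.resize(im[:,:,::-1],None,fx=scale,fy=scale))
    return im,ci
def load(fn): return np.load('pics/'+fn+'.npy'),np.load('pics/'+fn+'_ci.npy',allow_pickle=True).item()
def cast(ci,px,z):
    px=np.array(px,float).reshape(-1,1,2)
    u=cv2.undistortPoints(px,K(ci),np.array(ci['dist_coeffs'],float))[:,0]
    T=np.array(ci['extrinsics']); d=np.c_[u,np.ones(len(u))]@T[:3,:3].T
    o=T[:3,3]; s=(z-o[2])/d[:,2]
    return o+d*s[:,None]
def proj(ci,P):
    T=np.linalg.inv(np.array(ci['extrinsics']))
    return cv2.projectPoints(np.array(P,float).reshape(-1,1,3),cv2.Rodrigues(T[:3,:3])[0],T[:3,3],K(ci),np.array(ci['dist_coeffs'],float))[0][:,0]
E
python3 - <<'E'
from h import *
print(get_obs(),tips_ahead)
for n in ['top','scene','wrist']:
    im,ci=snap(n,n+'0',1.5); print(n,ci)
E
```

```text
pics
{'t': 0.0, 'joints': array([ 1.02460286e+00,  3.13434793e-01,  1.49844712e+00, -4.82984202e-05,
        1.33098419e+00, -2.23405184e-01]), 'dq': array([ 3.78610160e-05, -1.33555629e-03, -2.57950487e-03,  3.37410374e-04,
       -1.17888933e-03, -4.16377424e-05]), 'effort': array([ 1.27615436e-03, -4.12265396e+01, -2.59748465e+01, -4.21628488e-05,
        4.07482818e-03,  1.17588030e-05]), 'eef_pos': array([166.43545534, 497.67093205, 249.73906236]), 'tool_rot': array([-5.04748553e-01, -3.10033864e+00,  1.88143838e-03]), 'contact_force': array([1.37150181, 0.24212043, 0.12335848]), 'torque': array([-0.0314437 ,  0.01899691, -0.01369836]), 'grip_width': 85.50981180068537} 19.0
top {'vertical_fov': 42.326538798720605, 'cx': 249.74537041183675, 'cy': 188.98030804553613, 'dist_coeffs': array([-0.13860603,  0.        ,  0.        ,  0.        ,  0.        ]), 'extrinsics': array([[-2.38946636e-02, -9.86692169e-01,  1.60834105e-01,
         3.55128417e+02],
       [-9.99577837e-01,  2.62400611e-02,  1.24742614e-02,
         2.24816053e+00],
       [-1.65285528e-02, -1.60468138e-01, -9.8
[... 491 characters left out ...]
   [-1.57632592e-03, -6.71629841e-01, -7.40885195e-01,
         1.10421915e+03],
       [ 0.00000000e+00,  0.00000000e+00,  0.00000000e+00,
         1.00000000e+00]])}
wrist {'vertical_fov': 69.76723668869421, 'cx': 254.4796423457564, 'cy': 195.40318506239885, 'dist_coeffs': array([0.01682645, 0.        , 0.        , 0.        , 0.        ]), 'extrinsics': array([[ 3.18058109e-01,  9.02434593e-01,  2.90604275e-01,
         9.27365293e+01],
       [ 9.48070582e-01, -3.02392065e-01, -9.85961966e-02,
         5.21980202e+02],
       [-1.10019158e-03,  3.06872684e-01, -9.51749938e-01,
         3.74116328e+02],
       [ 0.00000000e+00,  0.00000000e+00,  0.00000000e+00,
         1.00000000e+00]])}
```

View pics/top0.png

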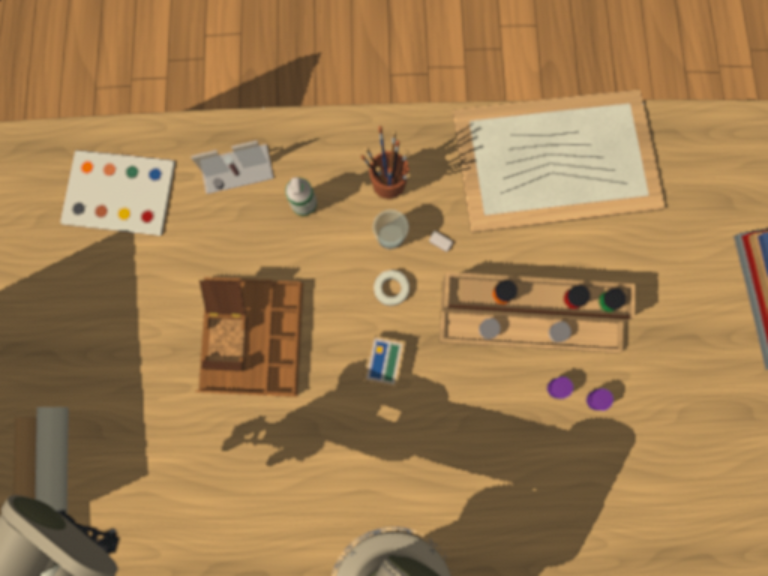

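View pics/scene0.png

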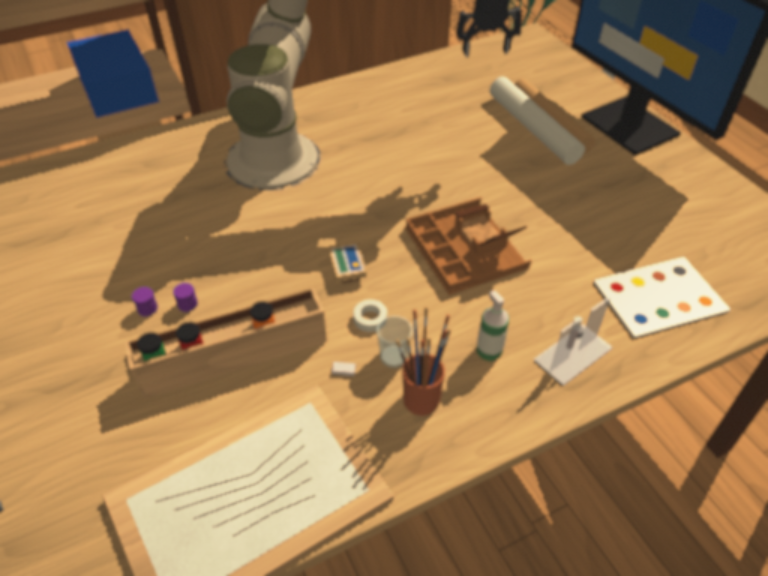

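The top view shows the caddy around (250,335), the rack at (540,312) with orange (506,290), red (577,296) and green (613,299) jars, and the stack at (385,360). The purple decoys are at (560,387) and (600,399). Next I'll work out rough positions.

```bash
python3 - <<'E'
from h import *
im,ci=load('top0')
def c(n,px,z): print(n,cast(ci,np.array(px)/1.5,z).round(0).tolist())
c('jars top',[(506,290),(577,296),(613,299)],116)
c('rack corners front',[(445,347),(622,348)],12)
c('rack back',[(446,275),(634,284)],95)
c('caddy near corners',[(200,391),(297,395)],26)
c('caddy far',[(301,280)],26)
c('well strip/hinge/corner',[(203,368),(243,371),(206,312),(246,313)],45)
c('stack corners',[(375,338),(405,341),(398,382),(366,379)],34)
c('lid far edge',[(202,278),(242,280)],100)
c('glass,tape,eraser',[(391,228),(392,287),(441,241)],20)
E
```

```text
jars top [[555.0, -220.0, 116.0], [541.0, -351.0, 116.0], [533.0, -418.0, 116.0]]
rack corners front [[462.0, -113.0, 12.0], [449.0, -462.0, 12.0]]
rack back [[590.0, -114.0, 95.0], [563.0, -467.0, 95.0]]
caddy near corners [[387.0, 363.0, 26.0], [376.0, 174.0, 26.0]]
caddy far [[599.0, 164.0, 26.0]]
well strip/hinge/corner [[430.0, 352.0, 45.0], [423.0, 275.0, 45.0], [538.0, 347.0, 45.0], [534.0, 269.0, 45.0]]
stack corners [[481.0, 22.0, 34.0], [474.0, -35.0, 34.0], [396.0, -20.0, 34.0], [403.0, 41.0, 34.0]]
lid far edge [[595.0, 342.0, 100.0], [589.0, 266.0, 100.0]]
glass,tape,eraser [[700.0, -15.0, 20.0], [581.0, -13.0, 20.0], [671.0, -113.0, 20.0]]
```

move_arm:
  deltas: "0.269 -0.497 0 0 0 0.11;0.269 -0.497 0 0 0 0.11;0.269 -0.497 0 0 0 0.11;0.269 -0.497 0 0 0 0.11;0.269 -0.497 0 0 0 0.11;0.269 -0.497 0 0 0 0.11;0.269 -0.497 0 0 0 0.11;0.269 -0.497 0 0 0 0.11;0.269 -0.497 0 0 0 0.11;0.269 -0.497 0 0 0 0.11;0.269 -0.497 0 0 0 0.11;0.269 -0.497 0 0 0 0.11;0.269 -0.497 0 0 0 0.11;0.269 -0.497 0 0 0 0.11"

```text
t: 1.9
eef_pos: [435.4, 1.4, 250.4]
tool_rot: [0.332, 3.124, -0.0]
contact_force: [0.3, 0.3, -0.1]
grip_width: 85.7
```

```bash
python3 - <<'E'
from h import *
o=get_obs();print(o['t'],o['eef_pos'],o['tool_rot'])
snap('wrist','w1',1.5)
E
```

```text
1.9 [435.42334319   1.41438463 250.43747926] [ 3.32010303e-01  3.12372474e+00 -1.38014596e-04]
```

View pics/w1.png

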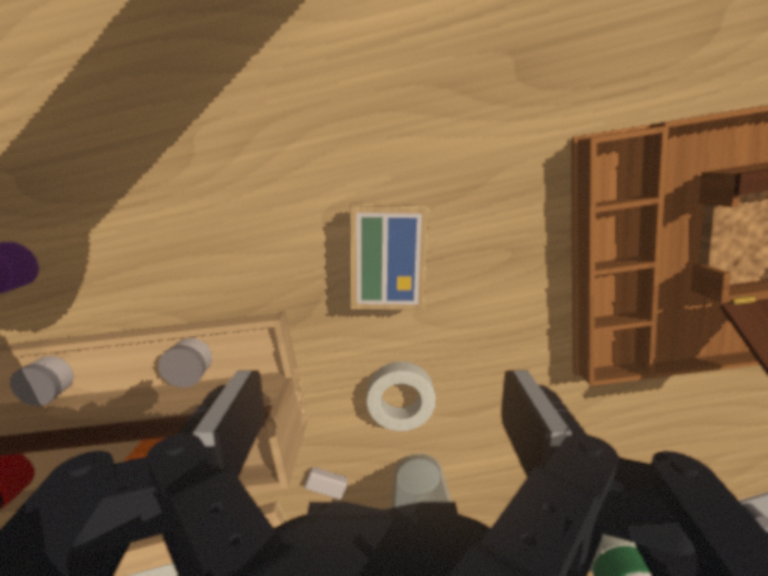

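The stack is at (388,257), almost aligned with the image axes. I'll fit the printed rectangle, and also check the caddy cells visible on the right.

```bash
python3 - <<'E'
from h import *
im,ci=load('w1')
hsv=cv2.cvtColor(im,cv2.COLOR_RGB2HSV)
sub=np.zeros(im.shape[:2],np.uint8)
H,S,V=[hsv[...,i].astype(int) for i in range(3)]
m=((H>45)&(H<130)&(S>60))|((S<60)&(V>120))
sub[125:215,225:295]=m[125:215,225:295]
sub=cv2.morphologyEx(sub,cv2.MORPH_CLOSE,np.ones((5,5)))
c=max(cv2.findContours(sub,0,1)[0],key=cv2.contourArea)
r=cv2.minAreaRect(c);b=cv2.boxPoints(r);print(r,(b*1.5).round().tolist())
P=cast(ci,b,34);print(P.round(1).tolist(),P.mean(0).round(1))
e=[P[(i+1)%4]-P[i] for i in range(4)]
for v in e: print(np.hypot(*v[:2]).round(1),np.arctan2(v[1],v[0]).round(3))
P=cast(ci,np.array([(351,207),(424,207),(424,307),(351,308)])/1.5,34);print(P.round(1).tolist(),P.mean(0).round(1),np.linalg.norm(P[1]-P[0]),np.linalg.norm(P[2]-P[1]))
cv2.imwrite('pics/cr.png',cv2.resize(im[125:215,220:300,::-1],None,fx=6,fy=6))
E
```

```text
((258.16180419921875, 171.9700927734375), (42.365848541259766, 59.46208572387695), 2.045408248901367) [[354.0, 301.0], [357.0, 212.0], [421.0, 215.0], [417.0, 304.0]]
[[469.2, -31.4, 34.0], [395.0, -11.1, 34.0], [407.7, 39.2, 34.0], [482.9, 22.4, 34.0]] [438.7   4.8  34. ]
76.9 2.874
51.8 1.323
77.1 -0.22
55.5 -1.821
[[389.8, -14.9, 34.0], [402.3, 43.0, 34.0], [487.2, 27.5, 34.0], [474.6, -35.3, 34.0]] [438.5   5.1  34. ] 59.230031675165165 86.24979766045368
```

View pics/cr.png

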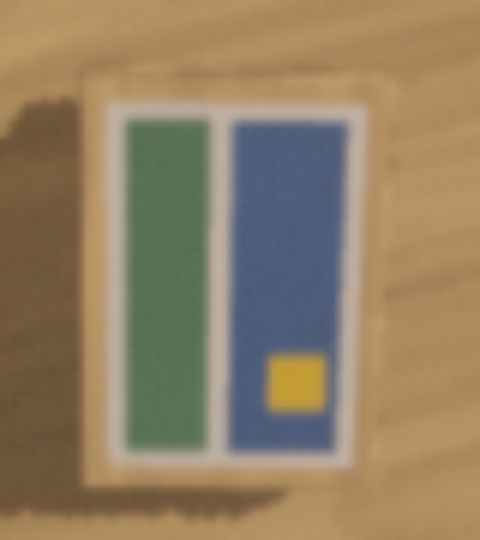

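```bash
python3 - <<'E'
from h import *
im,ci=load('w1')
for q in ([(88,72),(392,75),(378,490),(85,488)],[(107,103),(366,107),(352,468),(108,465)]):
    P=cast(ci,np.array(q)/6-0.5+[220.5,125.5],34)
    v=[P[(i+1)%4]-P[i] for i in range(4)]
    print(P.mean(0).round(1),[(np.hypot(*e[:2]).round(1),np.arctan2(e[1],e[0]).round(3)) for e in v])
R=cv2.Rodrigues(get_obs()['tool_rot'])[0]; print(R.round(3), np.arctan2(-R[1,0],-R[0,0]))
E
```

```text
[439.3   6.1  34. ] [(np.float64(61.6), np.float64(1.348)), (np.float64(89.6), np.float64(-0.212)), (np.float64(64.3), np.float64(-1.791)), (np.float64(89.8), np.float64(2.899))]
[439.7   5.5  34. ] [(np.float64(52.8), np.float64(1.343)), (np.float64(78.1), np.float64(-0.222)), (np.float64(53.3), np.float64(-1.796)), (np.float64(78.2), np.float64(2.913))]
[[-0.978  0.21   0.   ]
 [ 0.21   0.978 -0.   ]
 [-0.    -0.    -1.   ]] -0.21200747239982096
```

move_arm:
  deltas: "0 0.0055 -0.05 0 0 -0.01;0 0.0055 -0.1 0 0 -0.01;0 0.0055 -0.15 0 0 -0.01;0 0.0055 -0.18 0 0 -0.01;0 0.0055 -0.20 0 0 -0.01;0 0.0055 -0.215 0 0 -0.01;0 0.0055 -0.224 0 0 -0.01;0 0.0055 -0.224 0 0 -0.01;0 0.0055 -0.224 0 0 -0.01"

```text
t: 3.08
eef_pos: [435.9, 6.4, 26.8]
tool_rot: [0.349, 3.121, -0.0]
contact_force: [0.0, 0.6, -0.4]
grip_width: 85.7
```

move_arm:
  deltas: "0 0 0 0 0 0;0 0 0 0 0 0;0 0 0 0 0 0;0 0 0 0 0 0;0 0 0 0 0 0;0 0 0 0 0 0;0 0 0 0 0 0;0 0 0 0 0 0"
  grip: 1

```text
t: 4.08
eef_pos: [435.9, 6.3, 27.0]
tool_rot: [0.349, 3.121, -0.0]
contact_force: [-2.0, 0.3, 7.8]
grip_width: 62.6
```

move_arm:
  deltas: "0 0 0.03 0 0 0;0 0 0.06 0 0 0;0 0 0.06 0 0 0;0 0 0.09 0 0 0;0 0 0.13 0 0 0;0 0 0.18 0 0 0;0 0 0.23 0 0 0;-0.01 0.05 0.23 0 0 0.05;-0.02 0.09 0.23 0 0 0.08;-0.03 0.14 0.23 0 0 0.1;-0.035 0.19 0.23 0 0 0.13;-0.035 0.23 0.23 0 0 0.15;-0.035 0.26 0.23 0 0 0.17;-0.035 0.27 0.23 0 0 0.17;-0.035 0.27 0.23 0 0 0.17;-0.035 0.27 0.23 0 0 0.17"

```text
t: 6.08
eef_pos: [400.7, 275.5, 256.1]
tool_rot: [-0.085, -3.14, 0.001]
contact_force: [0.2, -0.3, -0.5]
grip_width: 62.5
```

```bash
python3 - <<'E'
from h import *
o=get_obs();print(o['t'],o['eef_pos'],o['tool_rot'],o['grip_width'])
snap('wrist','w2',1.5)
E
```

```text
6.075 [400.72315836 275.51034592 256.08261541] [-8.48660283e-02 -3.14014705e+00  5.36288356e-04] 62.52633030713356
```

View pics/w2.png

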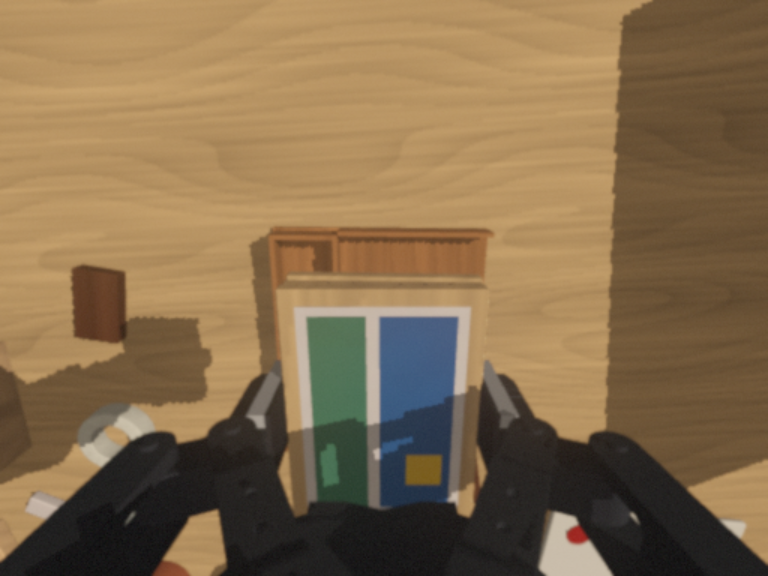

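Boards are held together. The stack hides the well, so I'll step sideways for a clear view of it.

move_arm:
  deltas: "0.06 -0.03 0.02 0 0 0;0.06 -0.08 0.02 0 0 0;0.06 -0.125 0.02 0 0 0;0.06 -0.125 0.02 0 0 0;0.06 -0.125 0.02 0 0 0"

```text
t: 6.75
eef_pos: [460.6, 151.2, 276.4]
tool_rot: [0.084, 3.14, 0.0]
contact_force: [0.8, 0.2, -1.5]
grip_width: 62.7
```

```bash
python3 - <<'E'
from h import *
o=get_obs();print(o['t'],o['eef_pos'],o['tool_rot'],o['grip_width'])
im,ci=snap('wrist','w3',1.5)
b=np.linalg.inv(np.eye(1));
cv2.imwrite('pics/w3c.png',cv2.resize(im[20:260,260:500,::-1],None,fx=2.5,fy=2.5,interpolation=cv2.INTER_CUBIC))
E
```

```text
6.75 [460.57438948 151.24702378 276.44448873] [8.44139416e-02 3.14010060e+00 3.69319811e-04] 62.698427671167856
```

View pics/w3c.png

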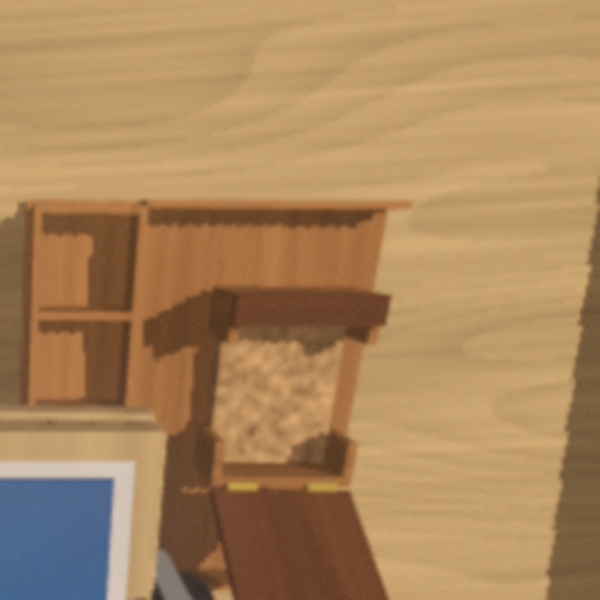

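```bash
python3 - <<'E'
from h import *
im,ci=load('w3')
f=lambda q,z: cast(ci,(np.array(q,float)+.5)/2.5-.5+[260,20],z)
A=f([(28,202),(411,204)],26); print('rim',A.round(1).tolist(),A.mean(0).round(1),np.linalg.norm(A[1]-A[0]),'yaw',np.arctan2(-(A[1]-A[0])[0],(A[1]-A[0])[1]))
S=f([(237,322),(387,326)],47); print('strip inner top',S.round(1).tolist(),S.mean(0).round(1),np.linalg.norm(S[1]-S[0]))
S2=f([(234,290),(392,296)],47); print('strip outer top',S2.round(1).tolist(),S2.mean(0).round(1),np.linalg.norm(S2[1]-S2[0]))
Hh=f([(242,487),(322,487)],42); print('hinge',Hh.round(1).tolist(),Hh.mean(0).round(1))
C=f([(222,463),(327,464),(228,335),(345,340)],18); print('floor',C.round(1).tolist())
W=f([(40,315),(135,318),(37,207),(147,203),(127,405)],30); print('cells',W.round(1).tolist())
u=np.array(proj(ci,[[481,311,18]]));print(u)
E
```

```text
rim [[376.9, 176.2, 26.0], [389.3, 371.6, 26.0]] [383.1 273.9  26. ] 195.7827976353718 yaw -0.0631784144697367
strip inner top [[441.1, 279.4, 47.0], [447.5, 355.5, 47.0]] [444.3 317.4  47. ] 76.3346444233684
strip outer top [[424.9, 276.9, 47.0], [432.4, 356.0, 47.0]] [428.7 316.5  47. ] 79.45691320266563
hinge [[534.3, 289.2, 42.0], [536.7, 333.5, 42.0]] [535.5 311.4  42. ]
floor [[528.5, 285.6, 18.0], [532.5, 347.0, 18.0], [452.8, 285.1, 18.0], [459.3, 349.8, 18.0]]
cells [[434.3, 180.3, 30.0], [438.7, 231.0, 30.0], [379.6, 180.4, 30.0], [380.9, 236.3, 30.0], [486.6, 227.1, 30.0]]
[[368.26402109 172.50707023]]
```

```bash
python3 - <<'E'
from h import *
im,ci=load('w2')
P=cast(ci,np.array([(278,286),(488,286)])/1.5,263)
t=np.array([400.7,275.5,0]); d=P-t; psi=-.0538
R=np.array([[np.cos(psi),np.sin(psi)],[-np.sin(psi),np.cos(psi)]])
print((d[:,:2]@R.T).round(1))
E
```

```text
[[-42.2 -31.6]
 [-42.1  30.7]]
```

move_arm:
  deltas: "0.0276 0.05 0 0 0 -0.011;0.0276 0.1 0 0 0 -0.011;0.0276 0.14 0 0 0 -0.011;0.0276 0.1634 0 0 0 -0.011;0.0276 0.1634 0 0 0 -0.011;0.0276 0.1634 0 0 0 -0.011"

```text
t: 7.55
eef_pos: [487.9, 314.8, 276.2]
tool_rot: [-0.099, -3.14, 0.001]
contact_force: [-0.3, 0.1, -1.2]
grip_width: 63.0
```

move_arm:
  deltas: "0 0 -0.02 -0.006 -0.1 0;0 0 -0.05 -0.013 -0.2 0;0 0 -0.08 -0.0195 -0.3 0;0 0 -0.12 -0.026 -0.4 0;0 0 -0.155 -0.029 -0.449 0;0 0 -0.171 -0.029 -0.449 0;0 0 -0.171 -0.029 -0.449 0;0 0 -0.171 -0.029 -0.449 0"

```text
t: 8.55
eef_pos: [489.3, 314.9, 106.9]
tool_rot: [0.087, 2.688, -0.019]
contact_force: [-0.0, 0.8, -1.3]
grip_width: 62.7
```

```bash
python3 - <<'E'
from h import *
o=get_obs();print(o['t'],o['eef_pos'],o['tool_rot'],o['grip_width'])
im,ci=snap('wrist','w4',1.5)
R=cv2.Rodrigues(o['tool_rot'])[0];print(R.round(3))
E
```

```text
8.55 [489.27173158 314.90788315 106.93308135] [ 0.0870597   2.68837312 -0.0186862 ] 62.708568629129324
[[-0.898  0.064  0.436]
 [ 0.058  0.998 -0.027]
 [-0.437  0.001 -0.9  ]]
```

View pics/w4.png

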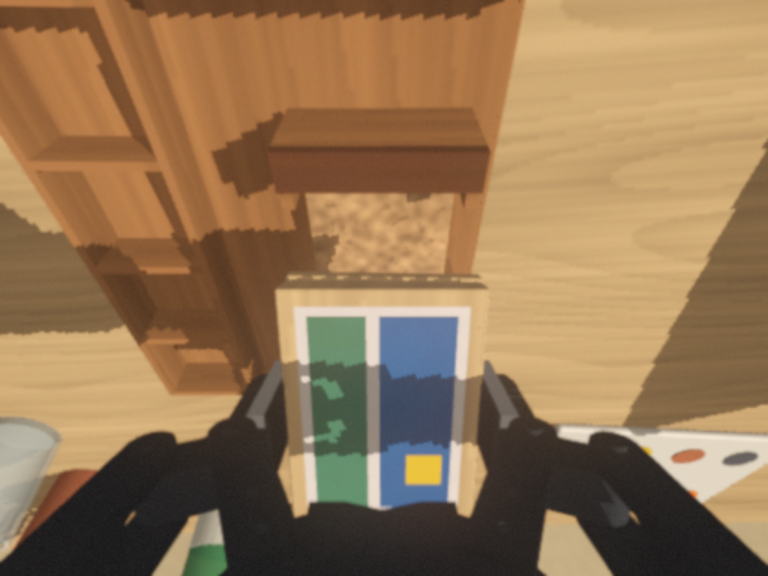

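Strip corners show at about (270,150), (488,150), (274,192) and (485,192). The stack is centred near 382 against about 379.5 for the strip. I'll compute the offset.

```bash
python3 - <<'E'
from h import *
im,ci=load('w4')
o=np.array([489.27,314.91,106.93]); psi=-.065
R=np.array([[np.cos(psi),np.sin(psi)],[-np.sin(psi),np.cos(psi)]])
for n,q,z in [('outer',[(270,150),(489,151)],47),('inner',[(274,193),(485,193)],47),('floor sides',[(305,215),(450,215)],18),('posts?',[(302,195),(465,195)],42)]:
    P=cast(ci,np.array(q)/1.5,z); print(n,P.round(1).tolist(),P.mean(0).round(1),np.linalg.norm(P[1]-P[0]).round(1),'rel tcp',((P-o)[:,:2]@R.T).round(1).tolist())
# stack near-top edge
th=.45; u=np.array([np.cos(psi)*np.cos(th),np.sin(psi)*np.cos(th),np.sin(th)]); up=np.array([-np.cos(psi)*np.sin(th),-np.sin(psi)*np.sin(th),np.cos(th)]); y=np.array([-np.sin(psi),np.cos(psi),0])
C=np.array([o-40.5*u+7*up+s*32*y for s in(-1,1)]+[o-42*u+7*up+s*32*y for s in(-1,1)]+[o-40.5*u-11*up+s*32*y for s in(-1,1)])
print((proj(ci,C)*1.5).round(0).tolist())
E
python3 - <<'E'
import cv2,numpy as np
im=np.load('pics/w4.npy')
cv2.imwrite('pics/w4c.png',cv2.resize(im[60:220,150:350,::-1],None,fx=4,fy=4,interpolation=cv2.INTER_CUBIC)[:600])
E
```

```text
outer [[426.3, 279.6, 47.0], [431.6, 355.0, 47.0]] [428.9 317.3  47. ] 75.7 rel tcp [[-60.6, -39.3], [-60.2, 36.3]]
inner [[442.8, 276.8, 47.0], [447.9, 355.4, 47.0]] [445.4 316.1  47. ] 78.8 rel tcp [[-43.9, -41.0], [-43.9, 37.8]]
floor sides [[471.5, 279.0, 18.0], [476.0, 347.3, 18.0]] [473.7 313.1  18. ] 68.4 rel tcp [[-15.4, -37.0], [-15.4, 31.4]]
posts? [[447.1, 285.8, 42.0], [451.3, 349.0, 42.0]] [449.2 317.4  42. ] 63.3 rel tcp [[-40.2, -31.8], [-40.1, 31.6]]
[[277.0, 291.0], [493.0, 291.0], [276.0, 286.0], [493.0, 286.0], [289.0, 275.0], [479.0, 275.0]]
```

View pics/w4c.png

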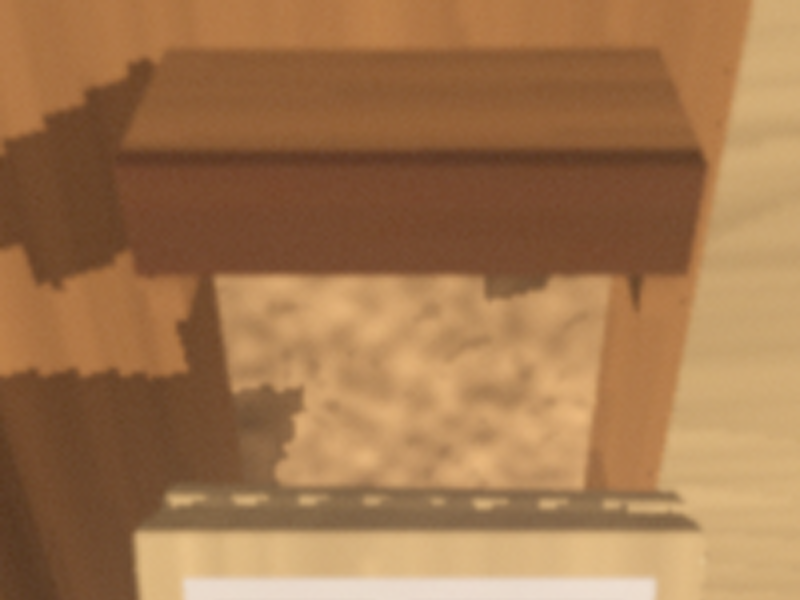

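move_arm:
  deltas: "-0.001 -0.0013 -0.02 0 0 0;-0.001 -0.0013 -0.04 0 0 0;-0.001 -0.0013 -0.052 0 0 0;-0.001 -0.0013 -0.052 0 0 0;-0.001 -0.0013 -0.052 0 0 0"

```text
t: 9.22
eef_pos: [487.7, 313.7, 54.3]
tool_rot: [0.086, 2.689, -0.019]
contact_force: [-0.6, -0.7, -0.6]
grip_width: 62.9
```

```bash
python3 - <<'E'
from h import *
o=get_obs();print(o['t'],o['eef_pos'],o['tool_rot'],o['grip_width'],o['contact_force'])
im,ci=snap('wrist','w5')
cv2.imwrite('pics/w5c.png',cv2.resize(im[60:230,150:350,::-1],None,fx=3.5,fy=3.5,interpolation=cv2.INTER_CUBIC)[:600])
E
```

```text
9.225 [487.67775482 313.73198518  54.25513001] [ 0.08603537  2.68907116 -0.01914475] 62.92693683569281 [-0.62742543 -0.72929347 -0.64371916]
```

View pics/w5c.png

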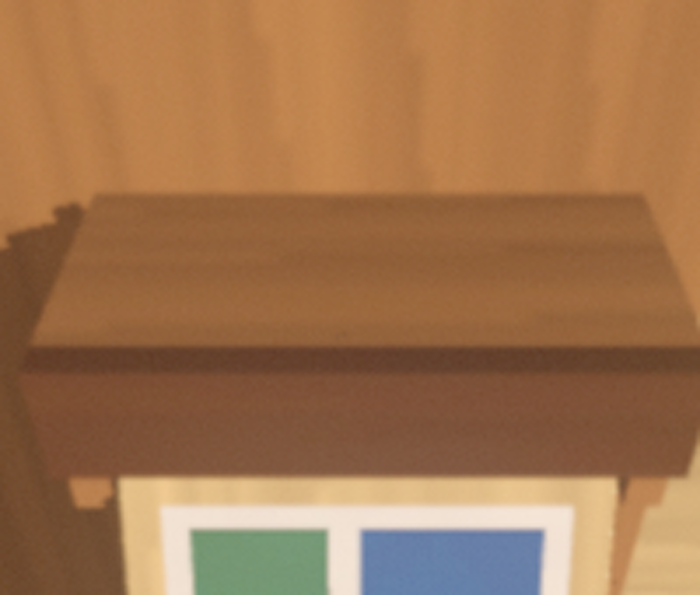

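move_arm:
  deltas: "0.0005 0 -0.003 0 0 0;0.0005 0 -0.006 0 0 0;0.0005 0 -0.0072 0 0 0;0.0005 0 -0.0072 0 0 0;0.0005 0 -0.0072 0 0 0"

```text
t: 9.9
eef_pos: [487.7, 313.5, 46.3]
tool_rot: [0.086, 2.69, -0.02]
contact_force: [-1.3, -0.6, 2.9]
grip_width: 62.4
```

move_arm:
  deltas: "-0.003 0.0002 0 0 0 0;-0.006 0.0004 0 0 0 0;-0.009 0.0006 0 0 0 0;-0.0115 0.0007 0 0 0 0;-0.0115 0.0007 0 0 0 0;-0.0115 0.0007 0 0 0 0"

```text
t: 10.65
eef_pos: [476.0, 314.3, 46.1]
tool_rot: [0.086, 2.691, -0.02]
contact_force: [-1.1, 0.7, 4.6]
grip_width: 62.5
```

move_arm:
  deltas: "0.0008 0 -0.0018 0.0049 0.075 0;0.0017 -0.0001 -0.0041 0.0098 0.1497 0;0.0018 -0.0001 -0.0059 0.013 0.2 0;0.0018 -0.0001 -0.0078 0.0163 0.2495 0;0.0018 -0.0001 -0.0078 0.0163 0.2495 0;0.0018 -0.0001 -0.0078 0.0163 0.2495 0"

```text
t: 11.4
eef_pos: [477.4, 313.9, 37.8]
tool_rot: [0.094, 2.941, -0.011]
contact_force: [0.5, -0.1, -1.2]
grip_width: 62.8
```

move_arm:
  deltas: "0.0001 0 -0.0019 0.0033 0.05 0;0.0001 0 -0.0037 0.0065 0.1 0;0.0001 0 -0.0058 0.0098 0.15 0;0.0002 0 -0.008 0.013 0.1995 0;0.0002 0 -0.008 0.013 0.1995 0;0.0002 0 -0.008 0.013 0.1995 0"

```text
t: 12.15
eef_pos: [478.3, 314.1, 31.3]
tool_rot: [0.1, 3.139, -0.0]
contact_force: [-1.8, -2.0, 10.3]
grip_width: 62.8
```

```bash
python3 - <<'E'
from h import *
o=get_obs();print(o['t'],o['eef_pos'],o['tool_rot'],o['grip_width'],o['contact_force'])
im,ci=snap('wrist','w6')
cv2.imwrite('pics/w6c.png',cv2.resize(im[60:384,110:400,::-1],None,fx=1.85,fy=1.85,interpolation=cv2.INTER_CUBIC))
E
```

```text
12.15 [478.27570328 314.0979402   31.3302276 ] [ 1.00112311e-01  3.13850966e+00 -1.49619917e-05] 62.78953765621369 [-1.80397185 -2.01477368 10.30577711]
```

View pics/w6c.png

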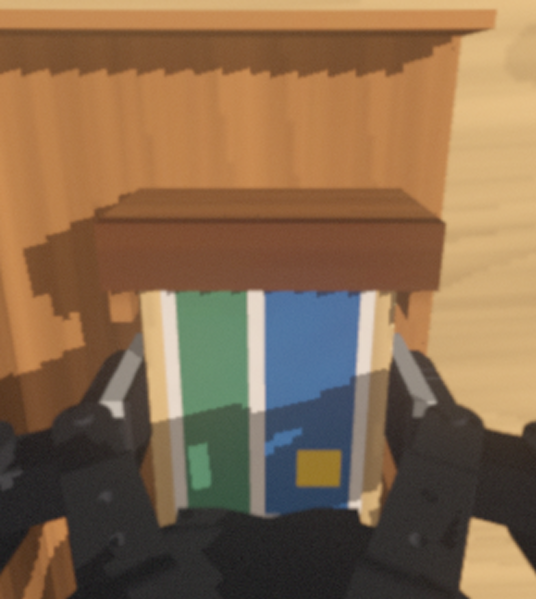

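move_arm:
  deltas: "0 0 0 0 0 0;0 0 0 0 0 0;0 0 0 0 0 0;0 0 0 0 0 0;0 0 0 0 0 0;0 0 0 0 0 0"
  grip: -1

```text
t: 12.95
eef_pos: [478.2, 314.1, 30.3]
tool_rot: [-0.1, -3.14, -0.0]
contact_force: [0.2, -0.1, -0.6]
grip_width: 85.2
```

move_arm:
  deltas: "0 0 0.04 0 0 0;0 0 0.08 0 0 0;0 0 0.13 0 0 0;-0.02 0 0.17 0 0 0;-0.03 -0.05 0.2 0 0 0;-0.03 -0.1 0.22 0 0 0;-0.03 -0.12 0.22 0 0 0;-0.03 -0.12 0.22 0 0 0"
  grip: -1

```text
t: 13.95
eef_pos: [448.3, 193.2, 250.6]
tool_rot: [0.104, 3.139, 0.001]
contact_force: [0.2, -0.1, -0.4]
grip_width: 85.3
```

```bash
python3 - <<'E'
from h import *
o=get_obs();print(o['t'],o['eef_pos'],o['tool_rot'],o['grip_width'],o['contact_force'])
im,ci=snap('wrist','w7')
p=proj(ci,[[482,314,36]])[0];print(p); x,y=max(0,int(p[0])-110),max(0,int(p[1])-110);print(x,y)
cv2.imwrite('pics/w7c.png',cv2.resize(im[y:y+230,x:x+230,::-1],None,fx=2.5,fy=2.5,interpolation=cv2.INTER_CUBIC))
E
```

```text
13.95 [448.25514496 193.24858293 250.56758211] [1.03574847e-01 3.13941970e+00 6.36761751e-04] 85.31582205922001 [ 0.22832866 -0.14782828 -0.4390239 ]
[350.64852415 190.90405652]
240 80
```

View pics/w7c.png

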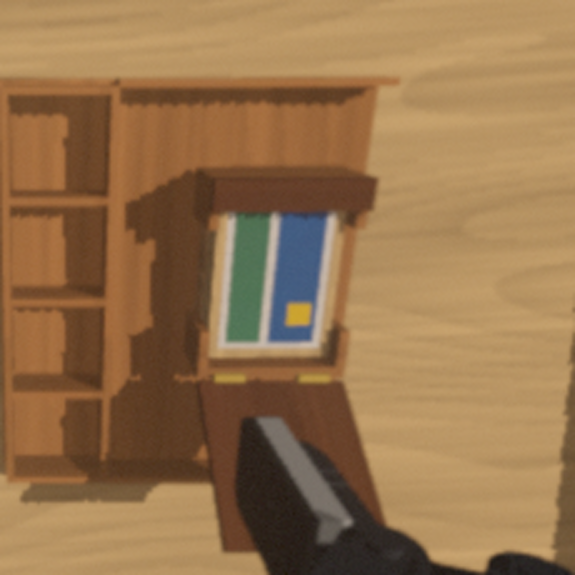

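```bash
python3 - <<'E'
from h import *
im,ci=load('w7')
f=lambda q,z: cast(ci,(np.array(q,float)+.5)/2.5-.5+[240,80],z)
psi=-.065; R=np.array([[np.cos(psi),np.sin(psi)],[-np.sin(psi),np.cos(psi)]])
for n,q,z in [('print far',[(220,343),(321,347)],36),('board far',[(209,357),(327,361)],36),('strip inner',[(220,212),(371,212)],47),('hinge',[(230,379),(314,379)],42),('lid free edge',[(223,551),(385,551)],108)]:
    P=f(q,z); print(n,((P-[482.2,313.8,0])[:,:2]@R.T).round(1).tolist(),np.linalg.norm(P[1]-P[0]).round(1))
# gray line profile scale: lid angle from edge length
for z in (100,104,108,112,116): P=f([(223,551),(385,551)],z); print(z,np.linalg.norm(P[1]-P[0]).round(1),P.mean(0).round(1))
print('cells',[f([q],30).round(1).tolist() for q in [(8,84),(112,84),(8,480),(107,200),(12,200),(105,292),(10,300),(104,388),(8,392)]])
E
```

```text
print far [[35.7, -26.3], [38.1, 27.2]] 53.6
board far [[43.8, -31.6], [46.2, 31.4]] 63.0
strip inner [[-36.9, -34.9], [-36.7, 37.5]] 72.4
hinge [[53.8, -21.1], [53.8, 23.1]] 44.3
lid free edge [[109.7, -37.5], [109.5, 36.9]] 74.4
100 76.6 [598.2 309.7 100. ]
104 75.5 [594.9 308.1 104. ]
108 74.4 [591.6 306.4 108. ]
112 73.3 [588.2 304.8 112. ]
116 72.2 [584.9 303.2 116. ]
cells [[[377.6, 183.3, 30.0]], [[381.0, 233.1, 30.0]], [[596.1, 165.9, 30.0]], [[436.8, 228.7, 30.0]], [[433.6, 180.9, 30.0]], [[485.6, 226.0, 30.0]], [[486.7, 175.7, 30.0]], [[541.3, 223.4, 30.0]], [[540.2, 170.3, 30.0]]]
```

Boards are flat in the well (board far edge 63 mm wide at z=36, ends at +44 to +46 mm). The lid is at about 2.4 rad. Now I'll go behind it with the fingers shut.

move_arm:
  deltas: "0.045 0.028 0 0 0 0;0.09 0.056 0 0 0 0;0.135 0.084 0 0 0 0;0.177 0.111 0 0 0 0;0.177 0.111 0 0 0 0;0.177 0.111 0 0 0 0;0.177 0.111 -0.05 0 0 0;0.177 0.111 -0.1 0 0 0;0.177 0.111 -0.14 0 0 0;0.177 0.111 -0.155 0 0 0;0.177 0.111 -0.155 0 0 0;0.177 0.111 -0.155 0 0 0"
  grip: 1

```text
t: 15.5
eef_pos: [625.9, 305.3, 97.8]
tool_rot: [0.1, 3.137, 0.002]
contact_force: [0.3, -1.1, -0.5]
grip_width: 0.2
```

move_arm:
  deltas: "-0.015 0.001 0 0 0 0;-0.03 0.002 0 0 0 0;-0.045 0.003 0.003 0 0 0;-0.06 0.004 0.006 0 0 0;-0.079 0.005 0.012 0 0 0;-0.085 0.0055 0.014 0 0 0;-0.0915 0.006 0.0147 0 0 0;-0.102 0.0067 0.01 0 0 0;-0.111 0.0072 0.005 0 0 0;-0.117 0.0076 -0.002 0 0 0;-0.122 0.0079 -0.0084 0 0 0;-0.125 0.008 -0.014 0 0 0;-0.127 0.0082 -0.0203 0 0 0;-0.128 0.0083 -0.025 0 0 0;-0.128 0.0083 -0.025 0 0 0;-0.128 0.0083 -0.025 0 0 0"

```text
t: 17.5
eef_pos: [497.4, 313.4, 70.4]
tool_rot: [0.1, 3.14, 0.001]
contact_force: [-0.1, 0.3, 0.3]
grip_width: -0.6
```

move_arm:
  deltas: "-0.004 0 -0.002 0 0 0;-0.008 0 -0.004 0 0 0;-0.012 0.0005 -0.005 0 0 0;-0.012 0.0005 -0.006 0 0 0;-0.012 0.0005 -0.006 0 0 0;-0.012 0.0005 -0.006 0 0 0"

```text
t: 18.25
eef_pos: [485.7, 314.1, 65.8]
tool_rot: [0.1, 3.138, 0.001]
contact_force: [-0.8, -2.0, 11.7]
grip_width: -0.2
```

move_arm:
  deltas: "0 0 0.05 0 0 0;0 0 0.1 0 0 0;0 -0.02 0.15 0 0 0;-0.02 -0.06 0.19 0 0 0;-0.035 -0.12 0.19 0 0 0;-0.035 -0.12 0.19 0 0 0;-0.035 -0.12 0.19 0 0 0"
  grip: -1

```text
t: 19.12
eef_pos: [450.1, 194.2, 254.2]
tool_rot: [-0.101, -3.14, -0.001]
contact_force: [0.4, 0.1, -0.6]
grip_width: 85.6
```

```bash
python3 - <<'E'
from h import *
o=get_obs();print(o['t'],o['eef_pos'],o['tool_rot'],o['grip_width'],o['contact_force'])
im,ci=snap('wrist','w8')
cv2.imwrite('pics/w8c.png',cv2.resize(im[80:310,240:470,::-1],None,fx=2.5,fy=2.5,interpolation=cv2.INTER_CUBIC))
E
```

```text
19.125 [450.10378756 194.20207579 254.24719434] [-1.00742430e-01 -3.13980250e+00 -9.78196427e-04] 85.59586443507318 [ 0.41091428  0.08410508 -0.63069178]
```

View pics/w8c.png

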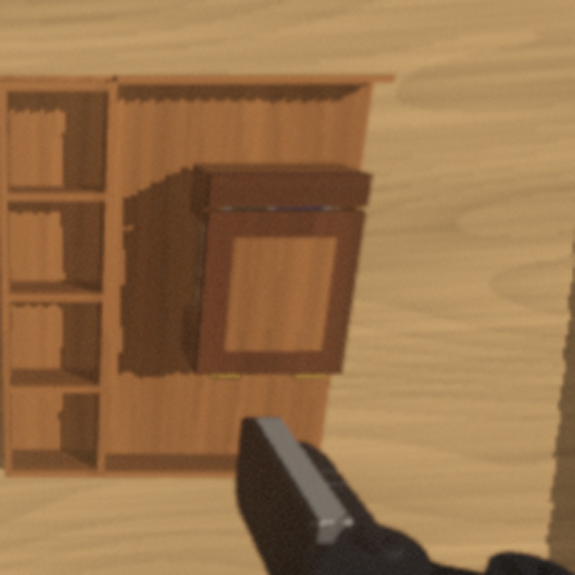

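```bash
python3 - <<'E'
from h import *
im,ci=load('w8')
f=lambda q,z: cast(ci,(np.array(q,float)+.5)/2.5-.5+[240,80],z)
psi=-.065; R=np.array([[np.cos(psi),np.sin(psi)],[-np.sin(psi),np.cos(psi)]])
for n,q,z in [('lid free',[(209,211),(364,212)],47),('lid hinge',[(197,373),(342,373)],47)]:
    P=f(q,z); print(n,((P-[482.2,313.8,0])[:,:2]@R.T).round(1).tolist(),np.linalg.norm(P[1]-P[0]).round(1))
C0=np.array([482.2,313.8])
for n,q in [('rim/divs left',[(8,90),(10,197),(10,294),(9,384),(8,470)]),('right',[(106,90),(105,196),(102,294),(100,380),(98,470)]),('outer',[(2,82),(2,474),(115,82),(105,474)])]:
    P=f(q,30); print(n,((P-[482.2,313.8,0])[:,:2]@R.T).round(1).tolist())
# jars: from top camera
im,ci=snap('top','top1')
hsv=cv2.cvtColor(im,cv2.COLOR_RGB2HSV)
m=((hsv[...,2]<60)).astype(np.uint8); m[:170]=0;m[215:]=0;m[:,:310]=0;m[:,430:]=0
n,l,s,c=cv2.connectedComponentsWithStats(m)
for i in range(1,n):
    if s[i,4]>20: print(s[i].tolist(),c[i].round(1),cast(ci,c[i],116).round(1).tolist())
E
```

```text
lid free [[-35.2, -38.2], [-34.6, 37.0]] 75.3
lid hinge [[51.2, -37.9], [51.1, 38.0]] 75.9
rim/divs left [[-91.4, -136.2], [-39.0, -135.8], [13.0, -136.5], [65.8, -137.7], [120.6, -138.9]]
right [[-91.3, -88.6], [-39.5, -87.4], [13.0, -87.4], [63.3, -87.1], [120.6, -86.7]]
outer [[-95.1, -139.0], [123.2, -142.4], [-95.1, -84.3], [123.3, -82.5]]
[330, 187, 15, 14, 163] [336.9 193.3] [[555.3, -219.3, 116.0]]
[379, 191, 14, 13, 140] [385.7 196.7] [[542.3, -354.0, 116.0]]
[408, 191, 14, 14, 146] [414.7 197.4] [[538.0, -435.6, 116.0]]
[310, 204, 50, 5, 69] [335.1 206.3] [[519.6, -212.4, 116.0]]
```

move_arm:
  deltas: "0.095 -0.524 0.02 0 0 0;0.095 -0.524 0.02 0 0 0;0.095 -0.524 0.02 0 0 0;0.095 -0.524 0.02 0 0 0;0.095 -0.524 0.02 0 0 0;0.095 -0.524 0.02 0 0 0;0.095 -0.524 0.02 0 0 0;0.095 -0.524 0.02 0 0 0;0.095 -0.524 0.02 0 0 0;0.095 -0.524 0.02 0 0 0;0.095 -0.524 0.02 0 0 0;0.095 -0.524 0.02 0 0 0;0.095 -0.524 0.02 0 0 0;0.095 -0.524 0.02 0 0 0"
  grip: -0.45

```text
t: 20.98
eef_pos: [545.3, -329.7, 274.5]
tool_rot: [0.099, 3.14, 0.0]
contact_force: [-0.9, -0.2, -0.1]
grip_width: 62.0
```

```bash
cat >> h.py <<'E'
def jars(im,ci):
    V=im.max(2); m=(V<62).astype(np.uint8)
    m=cv2.morphologyEx(m,cv2.MORPH_OPEN,np.ones((5,5),np.uint8))
    n,l,s,c=cv2.connectedComponentsWithStats(m)
    for i in range(1,n):
        if s[i,4]<300: continue
        P=cast(ci,[[s[i,0],c[i,1]],[s[i,0]+s[i,2],c[i,1]],[c[i,0],s[i,1]],[c[i,0],s[i,1]+s[i,3]]],116)
        print(s[i].tolist(),cast(ci,c[i],116).round(1).tolist(),'w',np.linalg.norm(P[1]-P[0]).round(1),'h',np.linalg.norm(P[3]-P[2]).round(1))
E
python3 - <<'E'
from h import *
o=get_obs();print(o['t'],o['eef_pos'],o['tool_rot'],o['grip_width'],o['contact_force'])
im,ci=snap('wrist','w9',1.5)
jars(im,ci)
E
```

```text
20.975 [ 545.25005291 -329.70860566  274.52785529] [9.94777008e-02 3.13978281e+00 1.65906521e-04] 61.98658708753825 [-0.86503378 -0.23341337 -0.07605961]
[485, 33, 27, 58, 419] [[444.2, -99.2, 116.0]] w 24.3 h 50.2
[134, 164, 41, 38, 1195] [[537.5, -436.7, 116.0]] w 43.3 h 42.0
[213, 164, 25, 24, 400] [[533.9, -361.7, 116.0]] w 26.3 h 26.0
[0, 280, 512, 104, 28490] [[762.4, -346.0, 116.0]] w 655.0 h 165.6
```

View pics/w9.png

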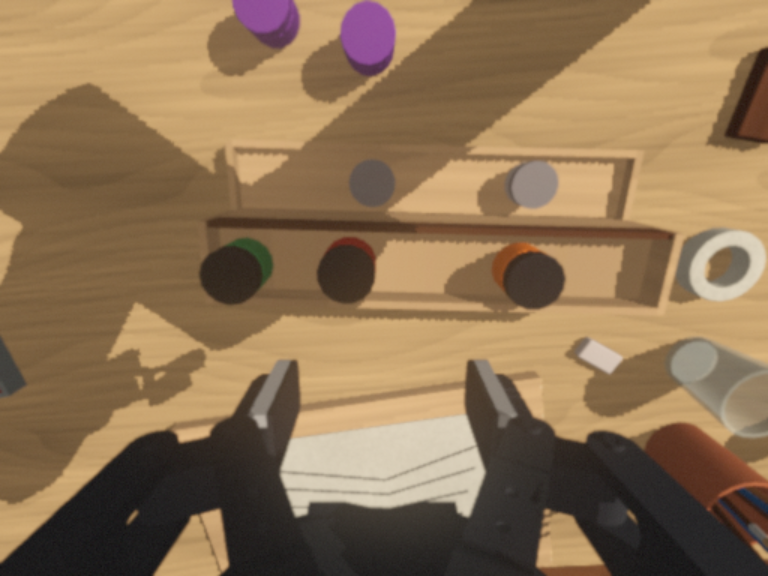

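Caps are at green (231,274), red (347,270) and orange (534,279); all three stand upright on the step.

```bash
python3 - <<'E'
from h import *
im,ci=load('w9')
print(cast(ci,np.array([(232,274),(347,270),(533.5,279)])/1.5,116).round(1).tolist())
for a,b in [((202,274),(263,274)),((317,270),(376,270)),((503,279),(564,279))]:
    P=cast(ci,np.array([a,b])/1.5,116);print(P.round(1).tolist(),np.linalg.norm(P[1]-P[0]))
print('rack front rail top',cast(ci,np.array([(208,220),(676,234)])/1.5,92).round(1).tolist(),'back top',cast(ci,np.array([(208,295),(660,311)])/1.5,95).round(1).tolist())
E
```

```text
[[537.7, -436.1, 116.0], [540.0, -354.8, 116.0], [555.1, -223.2, 116.0]]
[[536.3, -457.2, 116.0], [539.1, -414.3, 116.0]] 42.94870165892977
[[538.6, -375.9, 116.0], [541.3, -334.3, 116.0]] 41.669042312371715
[[553.7, -244.7, 116.0], [556.5, -201.7, 116.0]] 43.116225505191856
rack front rail top [[501.8, -455.8, 92.0], [534.5, -111.6, 92.0]] back top [[558.3, -465.7, 95.0], [593.9, -116.7, 95.0]]
```

move_arm:
  deltas: "0.0098 0.05 -0.03 0 0 0;0.0098 0.1065 -0.06 0 0 0;0.0098 0.1065 -0.08 0 0 0;0.0098 0.1065 -0.12 0 0 0;0.0098 0.1065 -0.15 0 0 0;0.0098 0.1065 -0.1605 0 0 0;0.0098 0.1065 -0.1605 0 0 0;0.0098 0.1065 -0.1605 0 0 0"

```text
t: 22.02
eef_pos: [555.5, -224.0, 115.2]
tool_rot: [0.1, 3.138, -0.001]
contact_force: [-0.4, 0.1, 0.4]
grip_width: 61.8
```

move_arm:
  deltas: "0 0 0 0 0 0;0 0 0 0 0 0;0 0 0 0 0 0;0 0 0 0 0 0;0 0 0 0 0 0;0 0 0 0 0 0"
  grip: 1

```text
t: 22.78
eef_pos: [555.5, -223.9, 115.2]
tool_rot: [0.1, 3.138, -0.001]
contact_force: [-0.4, 0.6, 5.8]
grip_width: 40.3
```

move_arm:
  deltas: "0 0 0.03 0 0 0;0 0 0.08 0 0 0;0 0 0.13 0 0 0;0 0 0.13 0 0 0"

```text
t: 23.28
eef_pos: [556.0, -224.2, 248.1]
tool_rot: [0.1, 3.133, -0.006]
contact_force: [-0.4, -0.6, -2.0]
grip_width: 39.7
```

move_arm:
  deltas: "0.0137 0.42 0 0 0 0;0.0137 0.42 0 0 0 0;0.0137 0.42 0 0 0 0;0.0137 0.42 0 0 0 0;0.0137 0.42 0 0 0 0;0.0137 0.42 0 0 0 0;0.0137 0.42 0 0 0 0;0.0137 0.42 0 0 0 0;0.0137 0.42 0 0 0 0;0.0137 0.42 0 0 0 0;0.0137 0.42 0 0 0 0;0.0137 0.42 -0.05 0 0 0;0.0137 0.42 -0.1 0 0 0;0.0137 0.42 -0.15 0 0 0;0.0137 0.42 -0.15 0 0 0;0.0137 0.42 -0.15 0 0 0"

```text
t: 25.28
eef_pos: [569.8, 196.3, 96.1]
tool_rot: [0.101, 3.137, 0.001]
contact_force: [0.3, -0.3, -0.1]
grip_width: 39.9
```

```bash
python3 - <<'E'
from h import *
o=get_obs();print(o['t'],o['eef_pos'],o['tool_rot'],o['grip_width'],o['contact_force'])
im,ci=snap('wrist','w10')
cv2.imwrite('pics/w10c.png',cv2.resize(im[:,100:420,::-1],None,fx=1.5,fy=1.5,interpolation=cv2.INTER_CUBIC))
E
```

```text
25.275 [569.83257307 196.29691077  96.09566894] [1.00782997e-01 3.13674904e+00 1.31213680e-03] 39.87564929039215 [ 0.2555829  -0.27833654 -0.0636293 ]
```

View pics/w10c.png

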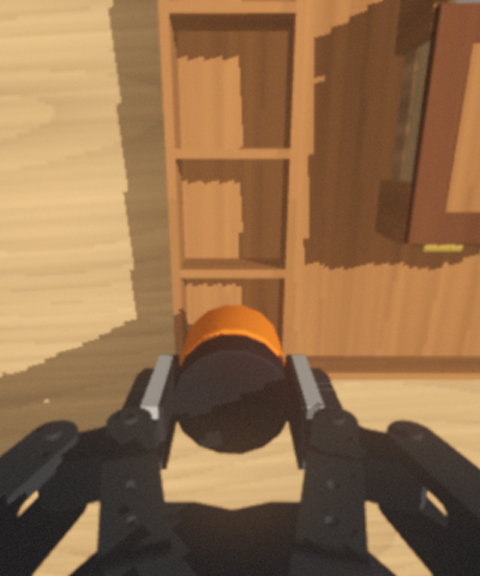

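move_arm:
  deltas: "0 0 -0.02 0 0 0;0 0 -0.035 0 0 0;0 0 -0.0445 0 0 0;0 0 -0.0445 0 0 0;0 0 -0.0445 0 0 0"

```text
t: 25.95
eef_pos: [569.2, 196.5, 50.0]
tool_rot: [0.1, 3.138, 0.001]
contact_force: [0.8, 0.4, 2.5]
grip_width: 40.1
```

move_arm:
  deltas: "0 0 0 0 0 0;0 0 0 0 0 0;0 0 0 0 0 0"
  grip: -0.45

```text
t: 26.32
eef_pos: [568.6, 196.4, 49.2]
tool_rot: [-0.1, -3.14, -0.0]
contact_force: [-0.5, -0.1, -0.6]
grip_width: 61.9
```

move_arm:
  deltas: "0 0 0.05 0 0 0;0 0 0.1 0 0 0;0 0 0.16 0 0 0;0 0 0.2 0 0 0;0 0 0.2 0 0 0"

```text
t: 26.95
eef_pos: [569.5, 196.6, 252.6]
tool_rot: [0.1, 3.134, 0.002]
contact_force: [0.5, -1.5, -0.5]
grip_width: 61.9
```

move_arm:
  deltas: "-0.0245 -0.537 0.02 0 0 0;-0.0245 -0.537 0.02 0 0 0;-0.0245 -0.537 0.02 0 0 0;-0.0245 -0.537 0.02 0 0 0;-0.0245 -0.537 0.02 0 0 0;-0.0245 -0.537 0.02 0 0 0;-0.0245 -0.537 0.02 0 0 0;-0.0245 -0.537 0.02 0 0 0;-0.0245 -0.537 0.02 0 0 0;-0.0245 -0.537 0.02 0 0 0;-0.0245 -0.537 0.02 0 0 0;-0.0245 -0.537 0.02 0 0 0;-0.0245 -0.537 0.02 0 0 0;-0.0245 -0.537 0.02 0 0 0"

```text
t: 28.7
eef_pos: [544.3, -340.2, 269.5]
tool_rot: [0.099, 3.14, 0.0]
contact_force: [0.5, 0.2, -0.2]
grip_width: 62.3
```

```bash
cat >> h.py <<'E'
def caps(im,ci):
    g=cv2.medianBlur(im.max(2),3)
    for th in (60,75,90):
        m=(g<th).astype(np.uint8); m[:140]=0; m[225:]=0
        m=cv2.morphologyEx(m,cv2.MORPH_OPEN,cv2.getStructuringElement(2,(13,13)))
        for c in cv2.findContours(m,0,1)[0]:
            if cv2.contourArea(c)<400: continue
            (x,y),r=cv2.minEnclosingCircle(c); print(th,(x,y,r),cast(ci,[x,y],116).round(1).tolist())
E
python3 - <<'E'
from h import *
o=get_obs();print(o['t'],o['eef_pos'])
im,ci=snap('wrist','w11'); caps(im,ci)
im,ci=load('w9'); print('old');caps(im,ci)
E
```

```text
28.7 [ 544.28841631 -340.17290403  269.45139553]
60 (236.0, 178.5, 16.37843894958496) [[536.4, -359.7, 116.0]]
60 (162.2624969482422, 184.0, 20.361066818237305) [[537.4, -436.9, 116.0]]
75 (239.9703826904297, 183.48204040527344, 19.293903350830078) [[542.0, -356.0, 116.0]]
75 (165.0, 182.5, 24.192039489746094) [[536.0, -433.8, 116.0]]
90 (239.8783721923828, 183.41891479492188, 19.83116912841797) [[542.0, -356.1, 116.0]]
90 (165.0, 181.0, 25.079971313476562) [[534.4, -433.6, 116.0]]
old
60 (154.2179412841797, 182.5, 20.28752899169922) [[537.5, -436.6, 116.0]]
75 (355.0, 185.5, 19.52572250366211) [[554.5, -223.9, 116.0]]
75 (230.2566375732422, 181.67034912109375, 19.018768310546875) [[541.7, -356.1, 116.0]]
75 (157.0, 181.5, 23.64856719970703) [[536.6, -433.4, 116.0]]
90 (355.2200012207031, 186.25999450683594, 19.79595375061035) [[555.3, -223.6, 116.0]]
90 (230.73324584960938, 182.1288604736328, 19.709457397460938) [[542.3, -355.6, 116.0]]
90 (156.69473266601562, 179.273681640625, 25.101991653442383) [[534.1, -433.3, 116.0]]
```

move_arm:
  deltas: "-0.003 -0.0153 -0.05 0 0 0;-0.003 -0.0153 -0.09 0 0 0;-0.003 -0.0153 -0.13 0 0 0;-0.003 -0.0153 -0.1545 0 0 0;-0.003 -0.0153 -0.1545 0 0 0;-0.003 -0.0153 -0.1545 0 0 0"

```text
t: 29.5
eef_pos: [541.6, -356.3, 116.3]
tool_rot: [0.1, 3.138, -0.002]
contact_force: [0.1, -0.6, 0.4]
grip_width: 61.7
```

move_arm:
  deltas: "0 0 0 0 0 0;0 0 0 0 0 0;0 0 0 0 0 0;0 0 0 0 0 0;0 0 0 0 0 0"
  grip: 1

```text
t: 30.12
eef_pos: [541.7, -356.4, 116.6]
tool_rot: [0.1, 3.138, -0.003]
contact_force: [-0.6, 0.4, 6.4]
grip_width: 40.0
```

move_arm:
  deltas: "0 0 0.03 0 0 0;0 0 0.08 0 0 0;0 0 0.135 0 0 0;0 0 0.135 0 0 0;0 0 0.135 0 0 0"

```text
t: 30.75
eef_pos: [540.9, -355.7, 248.9]
tool_rot: [-0.1, -3.139, -0.002]
contact_force: [0.2, 0.2, -1.3]
grip_width: 40.1
```

move_arm:
  deltas: "-0.0255 0.5555 0 0 0 0;-0.0255 0.5555 0 0 0 0;-0.0255 0.5555 0 0 0 0;-0.0255 0.5555 0 0 0 0;-0.0255 0.5555 0 0 0 0;-0.0255 0.5555 0 0 0 0;-0.0255 0.5555 0 0 0 0;-0.0255 0.5555 0 0 0 0;-0.0255 0.5555 0 0 0 0;-0.0255 0.5555 0 0 0 0;-0.0255 0.5555 0 0 0 0;-0.0255 0.5555 0 0 0 0;-0.0255 0.5555 -0.05 0 0 0;-0.0255 0.5555 -0.1 0 0 0;-0.0255 0.5555 -0.15 0 0 0;-0.0255 0.5555 -0.15 0 0 0;-0.0255 0.5555 -0.15 0 0 0"

```text
t: 32.88
eef_pos: [516.9, 199.2, 101.8]
tool_rot: [0.102, 3.137, 0.001]
contact_force: [1.1, -0.2, -0.3]
grip_width: 40.0
```

Target is (515.8, 199.5, about 53).

move_arm:
  deltas: "-0.0008 0 -0.02 0 0 0;-0.0008 0 -0.035 0 0 0;-0.0008 0 -0.0475 0 0 0;-0.0008 0 -0.0475 0 0 0;-0.0008 0 -0.0475 0 0 0"

```text
t: 33.5
eef_pos: [515.2, 199.6, 52.8]
tool_rot: [0.1, 3.139, 0.001]
contact_force: [0.0, -0.2, -0.5]
grip_width: 39.8
```

move_arm:
  deltas: "0 0 0 0 0 0;0 0 0 0 0 0;0 0 0 0 0 0"
  grip: -0.45

```text
t: 33.88
eef_pos: [514.9, 199.6, 52.5]
tool_rot: [0.1, 3.14, 0.0]
contact_force: [0.1, -0.1, 1.1]
grip_width: 61.8
```

move_arm:
  deltas: "0 0 0.05 0 0 0;0 0 0.1 0 0 0;0 0 0.16 0 0 0;0 0 0.2 0 0 0;0.01 -0.3 0.215 0 0 0;0.025 -0.58 0.215 0 0 0;0.025 -0.58 0.215 0 0 0;0.025 -0.58 0.215 0 0 0;0.025 -0.58 0.215 0 0 0;0.025 -0.58 0.215 0 0 0;0.025 -0.58 0.215 0 0 0;0.025 -0.58 0.215 0 0 0;0.025 -0.58 0.215 0 0 0;0.025 -0.58 0.215 0 0 0;0.025 -0.58 0.215 0 0 0;0.025 -0.58 0.215 0 0 0;0.025 -0.58 0.215 0 0 0;0.025 -0.58 0.215 0 0 0"

```text
t: 36.12
eef_pos: [540.1, -379.6, 267.7]
tool_rot: [0.099, 3.14, 0.0]
contact_force: [-0.1, -0.7, -0.5]
grip_width: 61.7
```

```bash
python3 - <<'E'
from h import *
o=get_obs();print(o['t'],o['eef_pos'])
im,ci=snap('wrist','w12'); caps(im,ci)
cv2.imwrite('pics/w12c.png',cv2.resize(im[120:260,100:300,::-1],None,fx=3,fy=3))
E
```

```text
36.125 [ 540.09519658 -379.62341172  267.65908537]
60 (199.3711700439453, 185.78221130371094, 19.82512664794922) [[537.2, -437.7, 116.0]]
75 (200.95513916015625, 184.0366973876953, 22.41731834411621) [[535.4, -435.9, 116.0]]
90 (10.625899314880371, 213.75540161132812, 14.760234832763672) [[555.2, -640.9, 116.0]]
90 (200.5, 183.0, 23.585052490234375) [[534.2, -436.2, 116.0]]
```

move_arm:
  deltas: "-0.003 -0.0575 -0.04 0 0 0;-0.003 -0.0575 -0.09 0 0 0;-0.003 -0.0575 -0.13 0 0 0;-0.003 -0.0575 -0.152 0 0 0;-0.003 -0.0575 -0.152 0 0 0;-0.003 -0.0575 -0.152 0 0 0"

```text
t: 36.92
eef_pos: [537.3, -438.2, 116.9]
tool_rot: [0.1, 3.138, -0.002]
contact_force: [0.6, -1.0, 0.3]
grip_width: 62.0
```

move_arm:
  deltas: "0 0 0 0 0 0;0 0 0 0 0 0;0 0 0 0 0 0;0 0 0 0 0 0;0 0 0 0 0 0"
  grip: 1

```text
t: 37.55
eef_pos: [537.4, -438.4, 117.1]
tool_rot: [0.1, 3.138, -0.003]
contact_force: [0.2, 0.4, 6.0]
grip_width: 39.6
```

move_arm:
  deltas: "0 0 0.03 0 0 0;0 0 0.08 0 0 0;0 0 0.135 0 0 0;0 0 0.135 0 0 0;0 0 0.135 0 0 0"

```text
t: 38.17
eef_pos: [536.6, -437.7, 249.3]
tool_rot: [-0.1, -3.139, -0.002]
contact_force: [0.4, 0.2, -1.0]
grip_width: 39.4
```

move_arm:
  deltas: "-0.0746 0.6408 0 0 0 0;-0.0746 0.6408 0 0 0 0;-0.0746 0.6408 0 0 0 0;-0.0746 0.6408 0 0 0 0;-0.0746 0.6408 0 0 0 0;-0.0746 0.6408 0 0 0 0;-0.0746 0.6408 0 0 0 0;-0.0746 0.6408 0 0 0 0;-0.0746 0.6408 0 0 0 0;-0.0746 0.6408 0 0 0 0;-0.0746 0.6408 0 0 0 0;-0.0746 0.6408 0 0 0 0;-0.0746 0.6408 0 0 0 0;-0.0746 0.6408 0 0 0 0;-0.0746 0.6408 -0.05 0 0 0;-0.0746 0.6408 -0.1 0 0 0;-0.0746 0.6408 -0.15 0 0 0;-0.0746 0.6408 -0.15 0 0 0;-0.0746 0.6408 -0.15 0 0 0"

```text
t: 40.55
eef_pos: [463.4, 202.7, 102.2]
tool_rot: [0.101, 3.137, 0.001]
contact_force: [-0.6, -0.2, 0.1]
grip_width: 40.0
```

move_arm:
  deltas: "-0.0008 0.0003 -0.02 0 0 0;-0.0008 0.0003 -0.035 0 0 0;-0.0008 0.0003 -0.0475 0 0 0;-0.0008 0.0003 -0.0475 0 0 0;-0.0008 0.0003 -0.0475 0 0 0"

```text
t: 41.18
eef_pos: [461.7, 203.2, 53.2]
tool_rot: [0.1, 3.139, 0.001]
contact_force: [0.4, 0.5, -1.1]
grip_width: 40.0
```

move_arm:
  deltas: "0 0 0 0 0 0;0 0 0 0 0 0;0 0 0 0 0 0"
  grip: -0.45

```text
t: 41.55
eef_pos: [461.5, 203.2, 52.9]
tool_rot: [0.1, 3.14, 0.001]
contact_force: [-0.4, 0.9, -0.3]
grip_width: 62.2
```

move_arm:
  deltas: "0 0 0.05 0 0 0;0 0 0.1 0 0 0;0 0 0.16 0 0 0;0 0 0.2 0 0 0;0 0.02 0.22 0 0 0;0 0.04 0.22 0 0 0;0 0.04 0.22 0 0 0;0 0.04 0.22 0 0 0"

```text
t: 42.55
eef_pos: [461.4, 242.7, 272.5]
tool_rot: [-0.1, -3.139, 0.0]
contact_force: [-0.0, -1.2, -0.4]
grip_width: 62.0
```

```bash
python3 - <<'E'
from h import *
o=get_obs();print(o['t'],o['eef_pos'],o['contact_force'])
im,ci=snap('wrist','w13',1.5)
im,ci=snap('top','top2')
E
```

```text
42.55 [461.36390043 242.68989143 272.45438966] [-0.03940004 -1.1573141  -0.37363217]
```

View pics/w13.png

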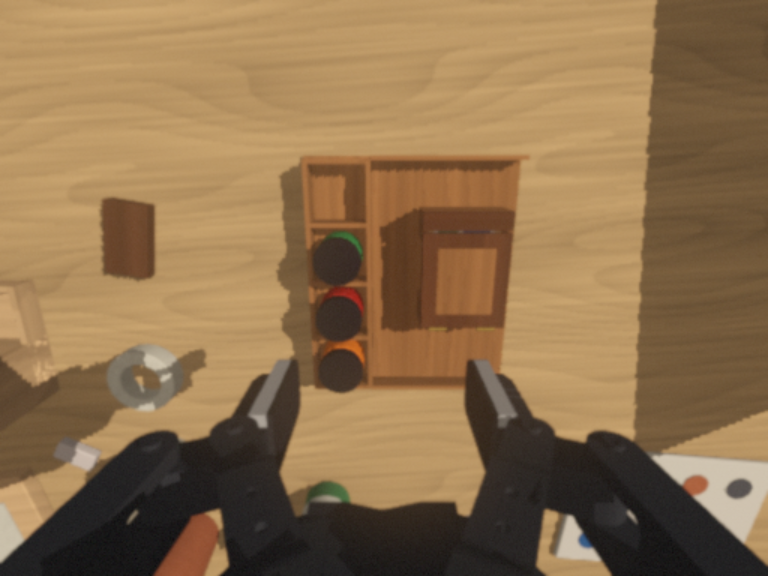

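Three jars stand in cells with caps at (337,259), (340,315) and (341,369), and the lid is shut. I'll check the numbers, then hand in.

```bash
python3 - <<'E'
from h import *
im,ci=load('w13'); psi=-.065; R=np.array([[np.cos(psi),np.sin(psi)],[-np.sin(psi),np.cos(psi)]])
P=cast(ci,np.array([(338,259),(340,315),(341,369)])/1.5,52)
print('jars in cells',((P-[488.9,201.3,0])[:,:2]@R.T).round(1).tolist())
for n,q in [('free',[(422,231),(511,232)]),('hinge',[(420,324),(505,327)])]:
    P=cast(ci,np.array(q)/1.5,47); print(n,((P-[482.2,313.8,0])[:,:2]@R.T).round(1).tolist())
E
```

```text
jars in cells [[-27.5, 1.3], [23.7, 1.5], [77.4, 0.8]]
free [[-36.6, -39.0], [-35.7, 36.4]]
hinge [[48.3, -38.3], [51.2, 39.3]]
```

```bash
python3 -c "
from h import *
print(sign_off())"
```

```text
the job is handed in; nothing more can be done
None
```

The caddy is packed and I handed the job in at about t = 43 s of the 208 s allowed. `sign_off` gives no verdict, so what follows rests on my own last checks.

- **Boards:** I lifted all three together, tilted them in under the strip and released them flat on the cork. Just before release the upward force was about 10 N and the tool sat roughly 1 mm higher than planned. Once released, they measured flat and within about 1 mm of centre, with a slight yaw of about 0.03 rad.
- **Lid:** I pressed it shut until it met 11.7 N, with the fingertips at 46.8 mm, where the shut lid's top should be 47 mm. A picture afterwards shows it level, with its free edge about where it belongs. I did not measure its angle directly.
- **Jars:** Green, red and orange, the three present, each stand upright in a cell of their own. In the last picture they measured within about 4 mm of their cell centres along x and 2 mm along y; the limit is 8 mm.
- **Knocked jar:** Green's measured position on the rack shifted by about 2 cm early on, so I measured it again before picking it up.
- **Everything else:** I kept clear of the pots and the other things on the desk and saw no contact, but made no final measurement of them. The gripper was open and clear of everything when I handed in.

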